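Pull down the display case sash with the hook pole

TASK

Close the display case: take the hook pole (not the straight rod beside it) by its dark wooden handle, put its hook through the steel ring on the raised sash, and pull the sash fully down with the hook in the ring. Then unhook the pole and lay it gently back down on the counter, leaving the sash closed.

Things in the scene. Friction and masses are not known exactly. Their poses are not given: they have to be found in the camera images.
- hook_pole: Pole with a wooden handle 110 x 24 wide x 36 high, flat below; grip it across the width, from above. From its far end an 8 mm steel rod runs to x = 170 mm, 26 mm above the underside, and ends in a hook bent straight down. 0.14 kg. Origin: centre of the handle's underside; x towards the hook (away from the robot), z up. A like pole beside it with straight rod and rubber ball end is useless.
- hook_tip (a point): Centre of the hook's rounded lower end (radius 4 mm), at [170, 0, 8] mm in the hook pole's frame, 18 mm below the rod's axis. Axes as those of the hook pole.
- ring (a point): Centre of the upright steel ring on the sash of the display case (wood, clear panes, 260 wide, 270 high, fixed). Opening 50 mm, bar 10 mm, held rigidly by a stub 34 mm above the centre; the lower half is free. 40 mm of room between ring plane and sash. x: square through the ring into the case, y left, z up. Rides with the sash: 0.20 m above the counter when raised, 0.10 when closed.
- sash (a joint): Vertical slide of the sash, in m: 0 fully raised, 0.100 fully down (closed, end stop). It stays where it is left (friction); about 2 N downward on the ring moves it, about 4 N upward lifts it.

How it is judged (in metres and radians):
On the way, in this order (a step that is already met when the one before it is completed fails the run):
1. the hook is through the ring while the sash is still up (value of joint sash below 0.05 m and x of hook_tip in the frame of ring between 0.004 and 0.042 m and y of hook_tip in the frame of ring between -0.03 and 0.03 m and z of hook_tip in the frame of ring between -0.05 and 0.01 m), for 0.1 s.
2. the sash has been pulled fully down with the hook still in the ring (value of joint sash above 0.088 m and x of hook_tip in the frame of ring between 0.002 and 0.042 m and y of hook_tip in the frame of ring between -0.03 and 0.03 m and z of hook_tip in the frame of ring between -0.05 and 0.01 m), for 0.1 s.
At the end, for the whole second after the job is handed in: The sash is down to within 12 mm of its stop, and the hook pole is out of the ring, released and at rest, lying on the counter (handle's origin below 30 mm and hook end below 50 mm) (value of joint sash above 0.088 m and height (world z) of hook_pole between -0.02 and 0.03 m and height (world z) of hook_tip below 0.05 m and linear speed of hook_pole below 0.03 m/s); the robot touches nothing.
It fails at once if the hook pole is dropped or flung onto the counter (it moves faster than 0.8 m/s within 50 mm of the counter) (height (world z) of hook_pole below 0.05 m and linear speed of hook_pole above 0.8 m/s).
It also fails if it takes over 61 s, if anything falls off the work surface, if the arm or the gripper's body presses on something with over 40 N, if the wrist force passes 120 N, or if a joint passes its speed limit or range.

ROBOT

A 7-joint arm with a two-finger parallel gripper is mounted at the origin on a cart in front of the work surface, level with it; the furniture and walls round the work are solid. World frame = base frame: x ahead of the robot, y to its left, z up, the work surface at z = 0. Lengths are in mm, angles in rad, forces in N, time in s.
With the tool pointing down it reaches from about 400 to 875 mm from the base axis. Payload 4.4 kg.
Tool frame: the origin (TCP) lies midway between the tips of the shut fingers; the grasp point (between the pads) lies 19 mm behind it; z points along the fingers, y is the line along which they close (so a half turn about z gives the same grasp; the last joint's range is limited). The gripper opens to 85 mm and grips with 20 to 120 N. Pads are 22 mm wide; open, the fingers measure 114 mm over their backs; the gripper's body (76 mm by 85 mm) begins 54 mm behind the grasp point. The pads swing forward as they close: fully open they stand 13 mm farther back than shut.
Start: joints at [-1.328, 0.628, 0.038, 1.517, -0.027, 0.996, -0.02], TCP at [197.521, 619.276, 231.313] pointing down, gripper open.
Joint ranges: [-3.06, 3.06], [-0.37, 2.12], [-1.25, 1.32], [0.18, 2.47], [-1.1, 4.24], [0.23, 1.98], [-2.94, 2.94]. Speed limits (rad/s): [2.57, 2.57, 3.14, 3.14, 3.14, 3.14, 3.14].

INTERFACE

Orientations are given as [roll, pitch, yaw] about the fixed x, y, z axes, in that order (R = Rz(yaw) Ry(pitch) Rx(roll)).
In Python, from cell import telemetry, eyes, ctrl, finder gives the robot as it stands.
- The arm moves only by the tool move_arm, never from a script. Its argument "steps" is a list of rows, each a list of 7 numbers: the turn, a rotation vector about the world's x, y, z in degrees, then the shift along the world's x, y, z in m, then the finger opening in m, from 0 to 0.0854. A call has 1 to 5 rows; each row shifts and turns the commanded pose from where the row before left it; what a row does not reach is not made up. A row lasts 1/10 s, in which the tool goes at most 50 mm and 8.59 degrees, less where a joint would pass 70% of its speed; a pose out of reach is approached as far as the arm can. A call with a gripper value outside its range is refused whole. The fingers move at their own pace and stop on an object; the grip force is fixed at half the most. Time passes only in rows, so rows that do not move let the fingers close. It gives the time, the measured TCP pose, the force, the opening and the grip force at its end, in the units of the state.
- telemetry.read_state(): the state, without advancing time (a new reading comes with each control period).
- eyes.get_image(name): name is "scene" or "top"; returns (picture, depth): 420x560x3 uint8, blue, green, red; 420x560 float32, mm along the optical axis (not along the pixel's ray), 0 where there is no reading.
- eyes.calibration(name): a dict with "fx", "fy", "cx", "cy" (pixels), "distortion" ([k1, k2, p1, p2, k3] as OpenCV has them; the pictures are not rectified), "position" and "attitude" of the camera in the world. Camera axes: x right, y down, z forward; pixel columns grow to the right and rows downward; lengths in mm; the calibration is good to about 2 mm. A picture is of the moment at which its call begins. calibration takes no time and is no camera call.
- ctrl.finish_job(): hands the job in; it is judged then, once.
Trained networks look in the newest picture that a camera, given by its name, has taken for a name from the list of things; names that differ only in an ending like _2 or _b are one class to them, and where a whole thing is asked for, a point or a joint stands for the part that bears it (a point fixed in the world has none). Each returns a list of dicts, best first, with "confidence" (0 to 1); they miss things now and then, are a little off and sometimes report something else, mostly with a low value. They report only what shows in the picture. A call takes as long as a camera call.
- finder.boxes_of(camera, name): "location" ([x, y, z] in mm, in the coordinates of the camera as it stood for that picture, good to about 4 mm: the middle of the surface that is visible of it).
- finder.cut_out(camera, name): "mask" (420x560 bool, what is visible of it).
- finder.pinpoint(camera, name): "location" ([x, y, z] in mm, in the coordinates of the camera as it stood for that picture, good to about 4 mm: a listed point, or the origin of a listed thing).
The state is a dict: "clock": time; "qpos": joint angles; "qd": joint speeds; "tau": joint torques, N m; "eef_pos": TCP position; "tool_rot": TCP orientation; "force": force on the tool from outside, world axes, zero at the start; "torque": the same for the moment, N m; "width": finger opening in mm; "gripper_force": force on a finger pad.
Only numpy, scipy, OpenCV 4.12 (cv2) and the standard library are available. Lean on these libraries where they do the work, as an engineer would, in place of code of your own. Each camera call takes 0.05 s, during which the arm holds its last target. There are 200 camera calls.

## Working session

There is one attempt and no reset: what is moved stays moved. The work goes in short steps, Python scripts to look and compute and a tool call to move; the robot and the scene stay as the last step left them, time stands still between calls to the robot, and variables do not carry over. Pictures are saved under pics/ and viewed, at most 10 in all, crops included, and the job is handed in when it is done.

Besides the shell and the picture viewer there is one more tool, called after ">>>" as name([rows], argument=value, ...), one row to a line, values as JSON. move_arm: Moves the arm, as the interface text tells. Its arguments: {"type":"object","properties":{"steps":{"type":"array"}},"required":["steps"]}

```bash
mkdir -p pics; cat > h.py <<'E'
import numpy as np,cv2
from scipy.spatial.transform import Rotation as R
from cell import telemetry,eyes,ctrl,finder
def T(cam):
    c=eyes.calibration(cam); a=np.array(c["attitude"],float)
    Rm=a if a.shape==(3,3) else R.from_euler('xyz',a).as_matrix()
    return Rm,np.array(c["position"],float)
def W(cam,p):
    Rm,t=T(cam); return (Rm@np.asarray(p,float)+t).round(1)
def cloud(cam,depth,mask):
    c=eyes.calibration(cam); v,u=np.nonzero(mask&(depth>0)); z=depth[v,u]
    K=np.array([[c["fx"],0,c["cx"]],[0,c["fy"],c["cy"]],[0,0,1]])
    n=cv2.undistortPoints(np.stack([u,v],1).astype(float)[:,None],K,np.array(c["distortion"]))[:,0]
    P=np.c_[n*z[:,None],z]; Rm,t=T(cam); return P@Rm.T+t
E
python3 - <<'E'
from h import *
print({k:v for k,v in eyes.calibration("scene").items()},eyes.calibration("top")["position"])
ims=[]
for cam in("scene","top"):
    im,d=eyes.get_image(cam); ims.append(im)
    for n in("hook_pole","hook_tip","ring"):
        print(cam,n,[(W(cam,r["location"]),round(r["confidence"],2)) for r in finder.pinpoint(cam,n)][:3])
    for r in finder.cut_out(cam,"hook_pole")[:2]:
        P=cloud(cam,d,r["mask"]); 
        if len(P)<10: continue
        Q=P[P[:,2]>15]; m=Q.mean(0); w=np.linalg.svd((Q-m)[:,:2],full_matrices=False)[2][0]
        print(cam,"mask",r["confidence"],len(P),m.round(),"dir",w.round(3),P.min(0).round(),P.max(0).round())
cv2.imwrite("pics/s.png",ims[0]);cv2.imwrite("pics/t.png",ims[1])
print(telemetry.read_state())
E
```

```text
{'fx': 448.16128763216915, 'fy': 448.16128763216915, 'cx': 278.2325077997487, 'cy': 207.87341980708695, 'distortion': array([-0.03067798,  0.        ,  0.        ,  0.        ,  0.        ]), 'position': array([202.19398562, 618.80576125, 492.06141645]), 'attitude': array([-1.98476095, -0.02253933, -2.67084844])} [395.4180111  -61.67357104 985.86316779]
scene hook_pole [(array([ 480.5, -279.4,   -2.7]), 0.82)]
scene hook_tip [(array([ 645.8, -310.5,    5.6]), 0.85)]
scene ring [(array([624.2, 175.5, 188.3]), 0.84)]
scene mask 0.55 945 [ 497. -274.   28.] dir [-0.975  0.223] [ 422. -491.  -79.] [ 735. -253.   38.]
top hook_pole [(array([ 4.784e+02, -2.757e+02,  1.000e-01]), 0.61)]
top hook_tip [(array([ 644.5, -309.1,    8.1]), 0.62)]
top ring [(array([622.4, 181.1, 189.5]), 0.73)]
top mask 0.69 956 [ 505. -281.   33.] dir [-0.978  0.208] [ 423. -341.  -77.] [ 670. -255.   40.]
top mask 0.51 3419 [659. 183. 192.] dir [-0.171  0.985] [612.  76.  11.] [706. 306. 255.]
{'clock': 0.5, 'qpos': array([-1.32780683,  0.62842921,  0.03853686,  1.51743342, -0.02700811,
        0.9962879 , -0.0199679 ]), 'qd': array([-6.58263837e-04,  7.30776267e-04,  3.18775338e-04, -6.69084690e-05,
       -9.56544212e-04,  1.91134989e-04, -5.10276911e-04]), 'tau': array([-1.21127625e-03, -5.62810993e+01,  1.22412466e+00, -1.93608928e+01,
        1.08352985e-02,  2.59733984e-03,  8.13152297e-06]), 'eef_pos': array([197.53107736, 619.25532927, 231.28443302]), 'tool_rot': array([-3.14155369e+00, -1.88848602e-05,  2.83277527e+00]), 'force': array([ 0.1561262 , -0.01910365,  0.19195468]), 'torque': array([-0.00539223,  0.0117278 ,  0.00937355]), 'gripper_force': 0.0, 'width': 85.26447502793756}
```

View pictures.

View pics/s.png

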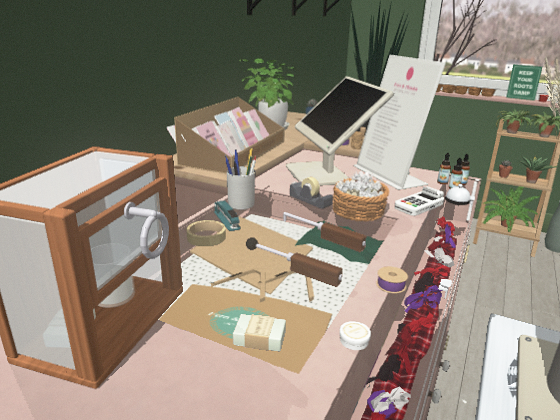

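View pics/t.png

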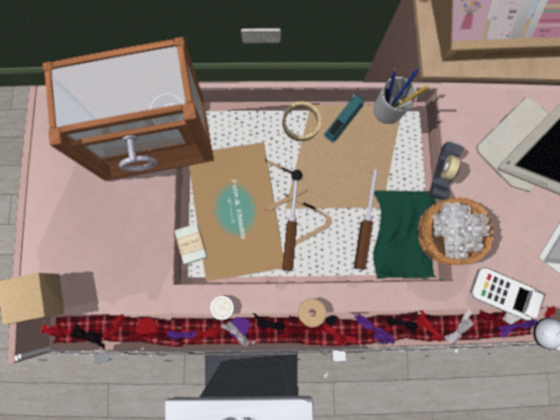

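The scene view shows the case at left with the ring at (155,232). The hook pole's handle is at (340,235), and the ball-ended pole's handle is at (315,268). In the top view the hook pole's handle is at (363,243) with its rod up to (373,172), and the ring is at (137,160). The networks agree with both views. Next I refine the yaws.

```bash
python3 - <<'E'
from h import *
for cam in("scene","top"):
    im,d=eyes.get_image(cam)
    for r in finder.cut_out(cam,"hook_pole")[:1]:
        P=cloud(cam,d,r["mask"]); Q=P[(P[:,2]>28)&(P[:,2]<45)]
        if len(Q)>5:
            (c,s,a)=cv2.minAreaRect(Q[:,:2].astype(np.float32)); print(cam,"handle top",np.median(Q,0).round(1),np.round(c,1),np.round(s,1),round(a,1),"zpct",np.percentile(Q[:,2],[10,50,90]).round(1))
    P=cloud(cam,d,np.ones(d.shape,bool))
    # ring: near points in front of sash
    rp=[x for x in finder.pinpoint(cam,"ring")][0]; rc=W(cam,rp["location"]); print(cam,"ring",rc,rp["confidence"])
    N=P[(np.linalg.norm(P[:,:2]-rc[:2],axis=1)<45)&(abs(P[:,2]-rc[2])<60)]
    yaw=.16; e=np.array([np.cos(yaw),np.sin(yaw)]); s=(N[:,:2]-rc[:2])@e
    F=N[abs(s)<14]; print("ring pts",len(F),F.mean(0).round(1),F.min(0).round(1),F.max(0).round(1))
    m=F.mean(0); print("normal",np.linalg.svd(F-m,full_matrices=False)[2][2].round(3))
    # case front: sash/front points plane
    C=P[(P[:,0]>600)&(P[:,0]<720)&(P[:,1]>40)&(P[:,1]<330)&(P[:,2]>200)&(P[:,2]<300)]
    t=C[C[:,2]>255]
    if len(t)>20: print("case top rect",cv2.minAreaRect(t[:,:2].astype(np.float32)),len(t))
E
```

```text
scene handle top [ 484.8 -273.7   34.2] [ 536.3 -284.9] [ 23.8 225.4] 80.2 zpct [28.9 34.2 36.5]
scene ring [625.7 177.5 187.2] 0.89
ring pts 793 [620.1 182.3 195.6] [610.5 145.9 156.3] [638.5 213.4 230.3]
normal [-0.982 -0.172  0.077]
case top rect ((694.1837768554688, 190.09201049804688), (87.9776840209961, 261.9898986816406), 8.019270896911621) 3659
top handle top [ 492.2 -279.5   35. ] [ 535.  -288.9] [ 25.1 223.1] 78.5 zpct [29.7 35.  37.9]
top ring [624.2 178.7 192.4] 0.82
ring pts 429 [621.8 176.5 198.4] [611.9 143.1 160. ] [638.1 208.  232.1]
normal [-0.986 -0.152  0.071]
case top rect ((691.9024047851562, 188.9799346923828), (87.73043060302734, 260.9349670410156), 7.009296894073486) 4095
```

>>> move_arm([
  [0, 0, 1.2, 0.027, -0.041, 0, 0.06],
  [0, 0, 1.2, 0.027, -0.041, 0, 0.06],
  [0, 0, 1.2, 0.027, -0.041, 0, 0.06],
  [0, 0, 1.2, 0.027, -0.041, 0, 0.06],
  [0, 0, 1.2, 0.027, -0.041, 0, 0.06],
])

```text
clock: 1.3
eef_pos: [333.5, 412.7, 231.6]
tool_rot: [3.141, 0.0, 2.939]
force: [1.3, 0.3, 0.2]
width: 59.7
gripper_force: 0.0
```

>>> move_arm([
  [0, 0, 0.7, 0.022, -0.0445, 0, 0.06],
  [0, 0, 0, 0.022, -0.0445, 0, 0.06],
  [0, 0, 0, 0.022, -0.0445, 0, 0.06],
  [0, 0, 0, 0.022, -0.0445, 0, 0.06],
  [0, 0, 0, 0.022, -0.0445, 0, 0.06],
])

```text
clock: 1.8
eef_pos: [443.3, 190.0, 231.7]
tool_rot: [3.141, 0.001, 2.95]
force: [1.7, 1.1, 0.4]
width: 59.8
gripper_force: 0.0
```

>>> move_arm([
  [0, 0, 0, 0.007, -0.0475, 0, 0.06],
  [0, 0, 0, 0.007, -0.0475, 0, 0.06],
  [0, 0, 0, 0.007, -0.0475, 0, 0.06],
  [0, 0, 0, 0.007, -0.0475, 0, 0.06],
  [0, 0, 0, 0.007, -0.0475, 0, 0.06],
])

```text
clock: 2.3
eef_pos: [477.7, -47.6, 231.7]
tool_rot: [3.141, 0.001, 2.95]
force: [1.5, 0.8, 0.6]
width: 60.3
gripper_force: 0.0
```

>>> move_arm([
  [0, 0, 0, 0.007, -0.0475, 0, 0.06],
  [0, 0, 0, 0.007, -0.0475, 0, 0.06],
  [0, 0, 0, 0.007, -0.0475, -0.015, 0.06],
  [0, 0, 0, 0.007, -0.0475, -0.02, 0.06],
  [0, 0, 0, 0.007, -0.0475, -0.02, 0.06],
])

```text
clock: 2.8
eef_pos: [512.4, -281.3, 177.7]
tool_rot: [-3.141, 0.001, 2.95]
force: [0.8, 0.6, -0.0]
width: 59.9
gripper_force: 0.0
```

>>> move_arm([
  [0, 0, 0, 0, 0, 0, 0.06],
  [0, 0, 0, 0, 0, 0, 0.06],
])

```text
clock: 3.0
eef_pos: [511.2, -280.3, 177.1]
tool_rot: [3.141, -0.002, 2.947]
force: [0.9, 1.1, 0.4]
width: 60.0
gripper_force: 0.0
```

>>> move_arm([
  [0, 0, 0, 0.003, -0.0035, -0.045, 0.06],
  [0, 0, 0, 0, 0, -0.045, 0.06],
  [0, 0, 0, 0, 0, -0.04, 0.06],
  [0, 0, 0, 0, 0, -0.025, 0.06],
  [0, 0, 0, 0, 0, -0.015, 0.06],
])

```text
clock: 3.5
eef_pos: [514.8, -280.2, 6.5]
tool_rot: [3.14, -0.002, 2.952]
force: [-0.3, 0.4, -0.7]
width: 60.2
gripper_force: 0.0
```

>>> move_arm([
  [0, 0, 0, 0, 0, -0.002, 0.06],
  [0, 0, 0, 0, 0, 0, 0.0],
  [0, 0, 0, 0, 0, 0, 0.0],
  [0, 0, 0, 0, 0, 0, 0.0],
  [0, 0, 0, 0, 0, 0, 0.0],
])

```text
clock: 4.0
eef_pos: [516.3, -283.6, 7.9]
tool_rot: [-3.141, 0.003, 2.95]
force: [0.0, 0.2, 7.1]
width: 23.2
gripper_force: 59.7
```

>>> move_arm([
  [0, 0, 0, 0, 0, 0, 0.0],
  [0, 0, 0, 0, 0, 0, 0.0],
  [0, 0, 0, 0, 0, 0, 0.0],
])

```text
clock: 4.3
eef_pos: [516.3, -283.5, 7.9]
tool_rot: [-3.141, 0.003, 2.95]
force: [-0.2, 0.7, 7.5]
width: 23.2
gripper_force: 59.7
```

>>> move_arm([
  [0, 0, 0, 0, 0, 0.02, 0],
  [0, 0, 0, 0, 0, 0.04, 0],
  [0, 0, 0, 0, 0, 0.04, 0],
  [0, 0, 0, 0, 0, 0.04, 0],
  [0, 0, 0, 0, 0, 0.04, 0],
])

```text
clock: 4.8
eef_pos: [514.6, -282.6, 188.2]
tool_rot: [-3.142, 0.001, 2.95]
force: [0.9, -0.3, -1.4]
width: 23.0
gripper_force: 58.8
```

>>> move_arm([
  [0, 0, 2, -0.008, 0.03, 0, 0],
  [0, 0, 2, -0.009, 0.04, 0, 0],
  [0, 0, 2, -0.009, 0.04, 0, 0],
  [0, 0, 2, -0.009, 0.04, 0, 0],
  [0, 0, 2, -0.009, 0.04, 0, 0],
])

```text
clock: 5.3
eef_pos: [470.4, -91.3, 186.7]
tool_rot: [3.142, 0.001, 3.125]
force: [1.3, 0.1, -1.3]
width: 22.8
gripper_force: 58.8
```

>>> move_arm([
  [0, 0, 2, -0.009, 0.045, 0, 0],
  [0, 0, 2, -0.009, 0.045, 0, 0],
  [0, 0, 2, -0.009, 0.045, 0, 0],
  [0, 0, 2, -0.009, 0.045, 0, 0],
  [0, 0, 1, -0.001, 0.035, 0, 0],
])

```text
clock: 5.8
eef_pos: [432.3, 124.9, 186.6]
tool_rot: [3.141, -0.0, -2.999]
force: [-1.5, 0.3, -0.9]
width: 22.8
gripper_force: 58.9
```

>>> move_arm([
  [0, 0, 0, 0, 0.03, 0, 0],
  [0, 0, 0, 0, 0, 0, 0],
  [0, 0, 0, 0, 0, 0, 0],
  [0, 0, 0, 0, 0, 0, 0],
])

```text
clock: 6.2
eef_pos: [433.9, 151.0, 186.2]
tool_rot: [-3.141, -0.0, -3.003]
force: [-0.5, -0.1, -1.5]
width: 23.2
gripper_force: 59.1
```

```bash
cat > m.py <<'E'
from h import *
import sys
print(telemetry.read_state()["eef_pos"].round(1),telemetry.read_state()["tool_rot"].round(3))
ims=[]
for cam in("scene","top"):
    im,d=eyes.get_image(cam); ims.append(im)
    for n in("hook_pole","hook_tip","ring"):
        print(cam,n,[(W(cam,r["location"]),round(r["confidence"],2)) for r in finder.pinpoint(cam,n)][:2])
s,t=ims
cv2.imwrite(f"pics/{sys.argv[1]}.png",np.hstack([cv2.resize(s,(400,300)),cv2.resize(t,(400,300))]))
cv2.imwrite(f"pics/{sys.argv[1]}z.png",np.hstack([cv2.resize(s[150:350,60:260],(400,400),interpolation=cv2.INTER_CUBIC),cv2.resize(t[90:290,80:280],(400,400),interpolation=cv2.INTER_CUBIC)]))
E
python3 m.py a
```

```text
[433.9 151.  186.2] [-3.141 -0.    -3.003]
scene hook_pole [(array([393.6, 145.4, 182.9]), 0.81)]
scene hook_tip [(array([565.3, 169.4, 184.7]), 0.85)]
scene ring [(array([624.7, 176.5, 185.2]), 0.74)]
top hook_pole [(array([398.8, 145.3, 179.2]), 0.92)]
top hook_tip [(array([564.9, 171.7, 186.3]), 0.79)]
top ring [(array([626. , 182.9, 190.7]), 0.71)]
```

View pics/az.png

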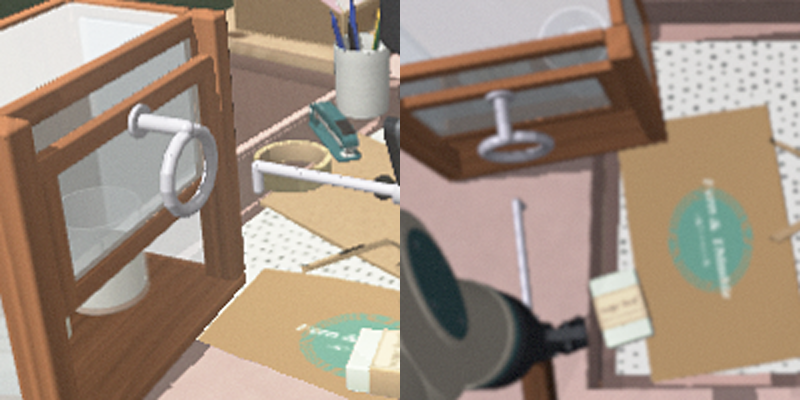

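The left crop shows the hook at (262,180) pointing at the ring opening, centred at (190,170). The right crop shows the rod in line with the ring's centre. I advance along the ring axis.

>>> move_arm([
  [0, 0, 0, 0.015, 0.0022, 0, 0],
  [0, 0, 0, 0.015, 0.0022, 0, 0],
  [0, 0, 0, 0.015, 0.0022, 0, 0],
  [0, 0, 0, 0, 0, 0, 0],
])

```text
clock: 7.0
eef_pos: [481.0, 159.0, 186.0]
tool_rot: [3.141, 0.002, -3.003]
force: [-0.6, -0.2, -1.5]
width: 23.1
gripper_force: 59.0
```

>>> move_arm([
  [0, 0, 0, 0.01, 0.0014, 0, 0],
  [0, 0, 0, 0.01, 0.0014, 0, 0],
  [0, 0, 0, 0.012, 0.0016, 0, 0],
  [0, 0, 0, 0, 0, 0, 0],
  [0, 0, 0, 0, 0, 0, 0],
])

```text
clock: 7.5
eef_pos: [510.6, 163.1, 185.8]
tool_rot: [-3.141, -0.001, -3.002]
force: [-0.4, 1.6, -2.2]
width: 23.0
gripper_force: 59.0
```

```bash
python3 m.py b
```

```text
[510.6 163.1 185.8] [-3.141e+00 -1.000e-03 -3.002e+00]
scene hook_pole [(array([472.7, 159.7, 178.7]), 0.61)]
scene hook_tip [(array([641.3, 180.2, 184.3]), 0.58)]
scene ring [(array([623.4, 177.1, 190.1]), 0.74)]
top hook_pole [(array([474.8, 161. , 175.8]), 0.61)]
top hook_tip [(array([640.8, 182.8, 188. ]), 0.96)]
top ring [(array([624.5, 179. , 191.5]), 0.88)]
```

View pics/bz.png

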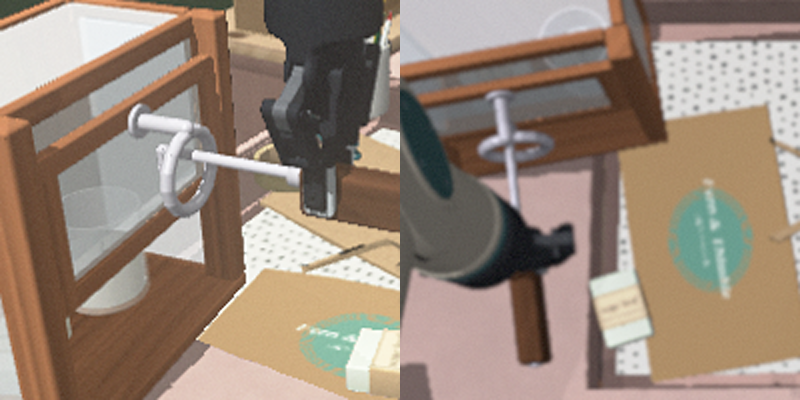

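The hook is behind the ring: it shows at (162,152) in the left crop, with the rod through the opening. I pull down.

>>> move_arm([
  [0, 0, 0, 0, 0, -0.012, 0],
  [0, 0, 0, 0, 0, -0.012, 0],
  [0, 0, 0, 0, 0, -0.01, 0],
  [0, 0, 0, 0, 0, -0.01, 0],
  [0, 0, 0, 0, 0, -0.01, 0],
])

```text
clock: 8.4
eef_pos: [510.5, 163.1, 130.9]
tool_rot: [-3.141, -0.001, -3.002]
force: [-2.0, 0.1, 1.4]
width: 22.7
gripper_force: 59.4
```

>>> move_arm([
  [0, 0, 0, 0, 0, -0.012, 0],
  [0, 0, 0, 0, 0, -0.012, 0],
  [0, 0, 0, 0, 0, -0.012, 0],
  [0, 0, 0, 0, 0, 0, 0],
])

```text
clock: 8.8
eef_pos: [510.1, 162.9, 94.1]
tool_rot: [-3.141, -0.003, -3.002]
force: [0.5, 0.7, -1.3]
width: 22.9
gripper_force: 59.1
```

```bash
python3 m.py c
```

```text
[510.1 162.9  94.1] [-3.141e+00 -3.000e-03 -3.002e+00]
scene hook_pole [(array([472.4, 157.4,  86.5]), 0.85)]
scene hook_tip [(array([643.1, 182.2,  92.7]), 0.56)]
scene ring [(array([626.6, 176. , 131.4]), 0.67), (array([473.2, 156.3,  87. ]), 0.46)]
top hook_pole [(array([475. , 160.1,  89.6]), 0.79)]
top hook_tip [(array([643.4, 182.5,  95.4]), 0.94)]
top ring [(array([624.7, 180.1, 132.3]), 0.85)]
```

View pics/cz.png

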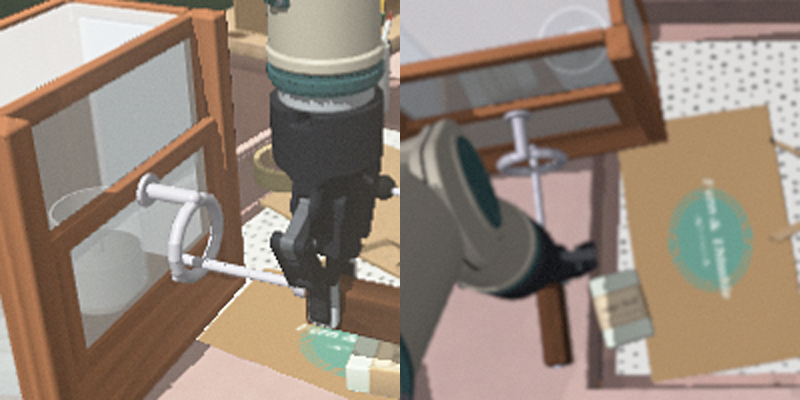

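The sash follows, with the rod resting on the ring's lower bar at (185,268). I go on to the stop, watching the force.

>>> move_arm([
  [0, 0, 0, 0, 0, -0.01, 0],
  [0, 0, 0, 0, 0, -0.01, 0],
  [0, 0, 0, 0, 0, -0.008, 0],
  [0, 0, 0, 0, 0, 0, 0],
])

```text
clock: 9.6
eef_pos: [510.4, 162.9, 66.5]
tool_rot: [-3.141, -0.002, -3.002]
force: [0.1, -0.3, -1.4]
width: 23.1
gripper_force: 59.2
```

>>> move_arm([
  [0, 0, 0, 0, 0, -0.004, 0],
  [0, 0, 0, 0, 0, -0.002, 0],
  [0, 0, 0, 0, 0, 0, 0],
])

```text
clock: 9.9
eef_pos: [510.3, 163.0, 61.6]
tool_rot: [-3.141, -0.001, -3.002]
force: [-0.0, 0.3, 0.6]
width: 23.1
gripper_force: 59.2
```

>>> move_arm([
  [0, 0, 0, 0, 0, -0.003, 0],
  [0, 0, 0, 0, 0, 0, 0],
  [0, 0, 0, 0, 0, 0, 0],
])

```text
clock: 10.2
eef_pos: [511.7, 163.2, 59.2]
tool_rot: [3.142, 0.001, -3.002]
force: [0.6, -1.2, 0.5]
width: 23.2
gripper_force: 59.5
```

```bash
python3 m.py d
```

```text
[511.7 163.2  59.2] [ 3.142e+00  1.000e-03 -3.002e+00]
scene hook_pole [(array([475.7, 157.7,  49.8]), 0.57)]
scene hook_tip [(array([643.1, 181.8,  64.8]), 0.93)]
scene ring [(array([624.1, 174.7, 101.8]), 0.83), (array([474.9, 157.3,  49.6]), 0.29)]
top hook_pole [(array([477.9, 160.8,  51.5]), 0.78)]
top hook_tip [(array([642.9, 180.8,  56.9]), 0.68)]
top ring [(array([623.5, 180.2, 101.4]), 0.78)]
```

>>> move_arm([
  [0, 0, 0, 0, 0, -0.003, 0],
  [0, 0, 0, 0, 0, 0, 0],
  [0, 0, 0, 0, 0, 0, 0],
])

```text
clock: 10.9
eef_pos: [511.1, 163.4, 56.0]
tool_rot: [3.141, 0.0, -3.002]
force: [1.9, -0.3, 3.7]
width: 22.9
gripper_force: 59.6
```

>>> move_arm([
  [0, 0, 0, 0, 0, -0.003, 0],
  [0, 0, 0, 0, 0, 0, 0],
  [0, 0, 0, 0, 0, 0, 0],
])

```text
clock: 11.2
eef_pos: [510.9, 163.4, 52.8]
tool_rot: [3.141, -0.0, -3.002]
force: [1.4, -0.5, 2.5]
width: 23.2
gripper_force: 59.8
```

```bash
python3 m.py e
```

```text
[510.9 163.4  52.8] [ 3.141 -0.    -3.002]
scene hook_pole [(array([475.6, 160.9,  43.7]), 0.82)]
scene hook_tip [(array([644.5, 181.4,  63.4]), 0.8)]
scene ring [(array([623.8, 178.7,  97.5]), 0.67)]
top hook_pole [(array([476.9, 161.7,  42. ]), 0.64)]
top hook_tip [(array([644.2, 182.1,  64.8]), 0.74)]
top ring [(array([624.3, 182.2, 102. ]), 0.83)]
```

View pics/ez.png

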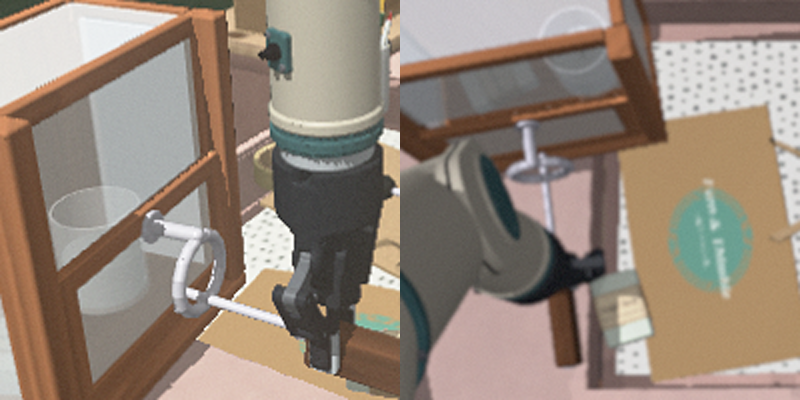

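The sash is at its stop: the ring is at z≈100 and the pole has pitched about 4° in the grip. I lift inside the ring and withdraw.

>>> move_arm([
  [0, 0, 0, 0, 0, 0.01, 0],
  [0, 0, 0, 0, 0, 0.01, 0],
  [0, 0, 0, 0, 0, 0.01, 0],
  [0, 0, 0, 0, 0, 0, 0],
  [0, 0, 0, 0, 0, 0, 0],
])

```text
clock: 12.1
eef_pos: [510.9, 163.3, 83.4]
tool_rot: [3.141, 0.0, -3.002]
force: [0.3, 0.4, -2.1]
width: 23.0
gripper_force: 59.2
```

>>> move_arm([
  [0, 0, 0, -0.01, -0.0014, 0, 0],
  [0, 0, 0, -0.012, -0.0017, 0, 0],
  [0, 0, 0, 0, 0, 0, 0],
])

```text
clock: 12.4
eef_pos: [485.7, 159.5, 82.3]
tool_rot: [-3.141, -0.005, -3.001]
force: [0.0, -0.1, -1.5]
width: 22.7
gripper_force: 59.1
```

>>> move_arm([
  [0, 0, 0, -0.015, -0.0021, 0, 0],
  [0, 0, 0, -0.02, -0.0028, 0, 0],
  [0, 0, 0, -0.02, -0.0028, 0, 0],
  [0, 0, 0, 0, 0, 0, 0],
])

```text
clock: 12.8
eef_pos: [430.3, 151.6, 82.6]
tool_rot: [-3.141, -0.005, -3.001]
force: [0.2, 0.7, -1.8]
width: 22.9
gripper_force: 59.1
```

```bash
python3 m.py f
```

```text
[430.3 151.6  82.6] [-3.141 -0.005 -3.001]
scene hook_pole [(array([395.6, 147.9,  73.6]), 0.96)]
scene hook_tip [(array([561.8, 168.2,  88.5]), 0.74)]
scene ring [(array([624.7, 176.5,  96.6]), 0.56)]
top hook_pole [(array([400. , 149.8,  74.6]), 0.57)]
top hook_tip [(array([568.7, 171. ,  90.4]), 0.93)]
top ring [(array([624.8, 182.7, 101.7]), 0.78), (array([568.3, 172.3,  92.9]), 0.19)]
```

View pics/f.png

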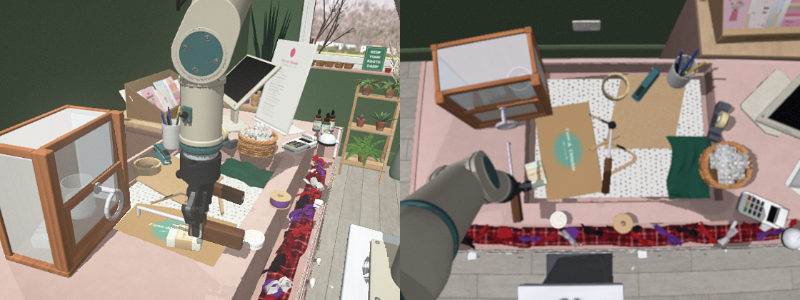

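The hook is clear of the ring and the sash is closed. In the top half the pole is at (515,180) and its original spot is empty. I carry it back and level it.

>>> move_arm([
  [0, 0, 0, 0, 0, 0.02, 0],
  [0, 0, -2, 0.006, -0.03, 0.02, 0],
  [0, 0, -2, 0.009, -0.04, 0, 0],
  [0, 0, -2, 0.009, -0.045, 0, 0],
  [0, 0, -2, 0.009, -0.045, 0, 0],
])

```text
clock: 13.7
eef_pos: [467.6, -9.0, 123.2]
tool_rot: [3.141, 0.001, 3.141]
force: [0.7, 0.5, -1.3]
width: 23.0
gripper_force: 59.2
```

>>> move_arm([
  [0, 0, -2, 0.009, -0.045, 0, 0],
  [0, 0, -2, 0.009, -0.045, 0, 0],
  [0, 0, -2, 0.009, -0.045, 0, 0],
  [0, 0, -2, 0.009, -0.045, 0, 0],
  [0, 0, -2, 0.009, -0.04, 0, 0],
])

```text
clock: 14.2
eef_pos: [511.9, -230.5, 122.9]
tool_rot: [-3.141, 0.0, 2.964]
force: [0.5, 0.2, -1.5]
width: 23.2
gripper_force: 59.2
```

>>> move_arm([
  [0, 0, -1, 0.009, -0.035, 0, 0],
  [0, 0, 0, 0.0, -0.02, 0, 0],
  [0.6, 3, 0, 0, 0, 0, 0],
  [0, 0, 0, 0, 0, 0, 0],
  [0, 0, 0, 0, 0, 0, 0],
])

```text
clock: 14.7
eef_pos: [521.1, -281.8, 122.5]
tool_rot: [3.141, -0.053, 2.951]
force: [1.2, 0.4, -1.8]
width: 22.9
gripper_force: 59.3
```

```bash
python3 m.py g
```

```text
[ 521.1 -281.8  122.5] [ 3.141 -0.053  2.951]
scene hook_pole [(array([ 485.9, -275.7,  113.2]), 0.62)]
scene hook_tip [(array([ 652.6, -309.8,  122.6]), 0.91)]
scene ring [(array([623.4, 176.7,  99. ]), 0.77)]
top hook_pole [(array([ 485.5, -273. ,  116. ]), 0.95)]
top hook_tip [(array([ 647.6, -308.9,  125.8]), 0.86)]
top ring [(array([624.5, 179.2, 101.6]), 0.88)]
```

>>> move_arm([
  [0, 0, 0, 0, 0, -0.03, 0],
  [0, 0, 0, 0, 0, -0.03, 0],
  [0, 0, 0, 0, 0, -0.025, 0],
  [0, 0, 0, 0, 0, -0.015, 0],
  [0, 0, 0, 0, 0, -0.008, 0],
])

```text
clock: 15.6
eef_pos: [520.4, -282.2, 13.7]
tool_rot: [3.141, -0.055, 2.95]
force: [0.2, 0.7, -2.2]
width: 23.1
gripper_force: 59.3
```

>>> move_arm([
  [0, 0, 0, 0, 0, -0.003, 0],
  [0, 0, 0, 0, 0, -0.002, 0],
  [0, 0, 0, 0, 0, 0, 0],
  [0, 0, 0, 0, 0, 0, 0],
])

```text
clock: 16.0
eef_pos: [521.6, -282.8, 10.8]
tool_rot: [-3.141, -0.052, 2.95]
force: [-0.3, 0.3, -0.6]
width: 23.0
gripper_force: 59.3
```

>>> move_arm([
  [0, 0, 0, 0, 0, -0.0015, 0],
  [0, 0, 0, 0, 0, 0, 0],
  [0, 0, 0, 0, 0, 0, 0],
])

```text
clock: 16.3
eef_pos: [521.3, -282.7, 8.8]
tool_rot: [3.141, -0.053, 2.95]
force: [0.9, -0.2, -0.1]
width: 22.8
gripper_force: 59.4
```

>>> move_arm([
  [0, 0, 0, 0, 0, -0.001, 0],
  [0, 0, 0, 0, 0, 0, 0.03],
  [0, 0, 0, 0, 0, 0, 0.06],
  [0, 0, 0, 0, 0, 0, 0.06],
  [0, 0, 0, 0, 0, 0, 0.06],
])

```text
clock: 16.8
eef_pos: [520.8, -282.5, 7.4]
tool_rot: [3.141, -0.054, 2.95]
force: [0.4, 0.4, 0.2]
width: 60.1
gripper_force: 0.0
```

>>> move_arm([
  [0, 0, 0, 0, 0, 0.01, 0.06],
  [0, 0, 0, 0, 0, 0.03, 0.06],
  [0, 0, 0, 0, 0, 0.04, 0.06],
  [0, 0, 0, 0, 0, 0.04, 0.06],
  [0, 0, 0, 0, 0, 0.04, 0.06],
])

```text
clock: 17.3
eef_pos: [520.7, -282.5, 169.7]
tool_rot: [3.141, -0.053, 2.95]
force: [1.1, -0.9, 0.5]
width: 59.6
gripper_force: 0.0
```

>>> move_arm([
  [0, 0, 0, 0, 0, 0, 0.06],
  [0, 0, 0, 0, 0, 0, 0.06],
  [0, 0, 0, 0, 0, 0, 0.06],
])

```text
clock: 17.6
eef_pos: [520.1, -282.2, 166.8]
tool_rot: [3.141, -0.055, 2.95]
force: [-0.3, 0.3, 0.6]
width: 60.0
gripper_force: 0.0
```

```bash
python3 m.py i
```

```text
[ 520.1 -282.2  166.8] [ 3.141 -0.055  2.95 ]
scene hook_pole [(array([ 4.848e+02, -2.761e+02, -3.000e-01]), 0.81)]
scene hook_tip []
scene ring [(array([620.9, 176.1,  99.3]), 0.66)]
top hook_pole [(array([ 486. , -271.5,   -1.2]), 0.73)]
top hook_tip [(array([ 651.7, -309.3,    9.9]), 0.58)]
top ring [(array([622. , 182.2, 104.5]), 0.57)]
```

View pics/i.png

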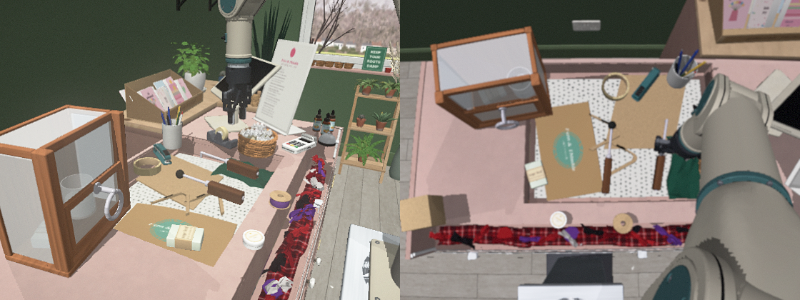

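The pole lies on the counter, with its handle at (243,167) in the left half. The gripper is clear above it and the sash is closed with the ring at z≈100. I hand the job in.

```bash
python3 -c "
from cell import ctrl; print(ctrl.finish_job())"
```

```text
the job is handed in; nothing more can be done
None
```

I pulled the sash fully down with the hook in the ring and laid the pole back near its original place on the counter; the job is handed in, but no verdict was returned.

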